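# Sort turned posts with a leaning gap gauge

### The arm

A 6-joint arm with a two-finger parallel gripper is mounted at the origin on a cart in front of the work surface, level with it; the furniture and walls round the work are solid. World frame = base frame: x ahead of the robot, y to its left, z up, the work surface at z = 0. Lengths are in mm, angles in rad, forces in N, time in s.
With the tool pointing down it reaches from about 350 to 975 mm from the base axis. Payload 17.4 kg.
Tool frame: the origin (TCP) lies midway between the tips of the shut fingers; the grasp point (between the pads) lies 19 mm behind it (grip_depth is the distance from the TCP to the grasp point, in mm); z points along the fingers, y is the line along which they close (so a half turn about z gives the same grasp; the last joint's range is limited). The gripper opens to 85 mm and grips with 20 to 120 N. Pads are 22 mm wide; open, the fingers measure 114 mm over their backs; the gripper's body (76 mm by 85 mm) begins 54 mm behind the grasp point. The pads swing forward as they close: fully open they stand 13 mm farther back than shut.
Start: joints at [-1.367, 0.116, 1.442, -0, 1.584, -0.038], TCP at [161.619, -655.371, 231.303] pointing down, gripper open.
Joint ranges: [-2.83, 2.83], [-0.83, 2.19], [0.07, 2.5], [-1.14, 4.28], [0.01, 3], [-2.97, 2.97]. Speed limits (rad/s): [1.89, 1.89, 2.22, 3.14, 3.14, 3.14].

### API

Orientations are given as a rotation vector (axis times angle).
In Python, from bench import read_state, get_image, job_done, cut_out, landmark_of, grip_depth gives the robot as it stands.
- The arm moves only by the tool apply_moves, never from a script. Its argument "series" is a list of rows, each an object of numbers: "dx", "dy", "dz": the shift along the world's x, y, z each as a share of 30 cm, from -1 to 1; "twist": the turn about the world's z as a share of 360 degrees, from -1 to 1; "jaw": the closure, from 0 (fully open) to 1 (shut). A call has 1 to 8 rows; each row is the pose to reach, as a shift and turn from the pose commanded when the call began, turning the shorter way round; what a row does not reach only later rows make up. A row lasts 1/8 s, in which the tool goes at most 62.5 mm and 10.7 degrees, less where a joint would pass 70% of its speed; a pose out of reach is approached as far as the arm can. A call with a number of a shift or a turn outside -1 to 1 is refused whole. A call with a gripper value outside its range is refused whole. The fingers move at their own pace and stop on an object; "force" is the grip in N (left out, the last holds). Time passes only in rows, so rows that repeat a pose let the fingers close. It gives the time, the measured TCP pose, the force, the opening and the grip force at its end, in the units of the state.
- read_state(): the state, without advancing time (a new reading comes with each control period).
- get_image(name): name is "scene" or "top" or "wrist"; returns a dict with "frame" (400x640x3 uint8, red, green, blue), "camera_matrix" (3x3 intrinsics, pixels), "R" (3x3) and "t" (3): a world point X has camera coordinates R X + t; the wrist camera has in their place "hand_eye" (4x4, takes a point from camera to tool coordinates, whose origin is the TCP and whose axes are the flange's). Camera axes: x right, y down, z forward; pixel columns grow to the right and rows downward; lengths in mm; the calibration is good to about 2 mm. A picture is of the moment at which its call begins: read the wrist's pose just before it. There is no depth.
- job_done(): hands the job in; it is judged then, once.
Trained networks look in a picture, given as the dict that the camera call returned (one of the last four; its "shot" number tells which), for a name from the list of things; names that differ only in an ending like _2 or _b are one class to them, and where a whole thing is asked for, a point or a joint stands for the part that bears it (a point fixed in the world has none). Each returns a list of dicts, best first, with "p" (0 to 1); they miss things now and then, are a little off and sometimes report something else, mostly with a low value. They report only what shows in the picture. A call takes as long as a camera call. They do not tell look-alikes from the thing itself.
- cut_out(target, picture): "pixels" (400x640 bool, what is visible of it) and "point" ([row, column] in pixels, amid what is visible of it).
- landmark_of(target, picture): "point" ([row, column] in pixels: a listed point, or the origin of a listed thing).
The state is a dict: "time": time; "joints": joint angles; "dq": joint speeds; "effort": joint torques, N m; "tcp_pos": TCP position; "ee_rot": TCP orientation; "force": force on the tool from outside, world axes, zero at the start; "ft_torque": the same for the moment, N m; "opening": opening from 0.0 (shut) to 1.0 (fully open); "grasp_force": force on a finger pad.
Only numpy, scipy, OpenCV 4.12 (cv2) and the standard library are available. Lean on these libraries where they do the work, as an engineer would, in place of code of your own. Each camera call takes 0.05 s, during which the arm holds its last target. There are 200 camera calls.

### The job

Sort the two turned steel posts with the leaning gap gauge: lower a post into the wide mouth of its slot and slide it along into the narrow lane, without forcing it. A post that fits slides all the way to the end stop and is left there in the lane, let go and with its foot down on the slot floor; a post that the lane will not take goes to the round dish, left standing upright on the dish floor. Do not disturb the beaker, the bottle and the label roll.

Things in the scene. Friction and masses are not known exactly. Their poses are not given: they have to be found in the camera images.
- post_1_center (a point): Centre (60 mm above the foot) of a loose turned steel post that stands upright on the worktop; point z points to its top. 120 mm tall, about 0.2 kg. From the foot up: plain body 72 mm long (the gauged part, 29 to 36 mm in diameter, exact size not told), neck 22 mm wide, 8 mm long, then head 26 mm wide, 40 mm long (80 to 120 mm above the foot): grip it there.
- post_2_center (a point): The same for the other post: same head, neck and heights, only the body diameter may differ. The two may stand either way round. Do not assume how many of the two pass; find out with the gauge.
- gauge_slot: Slot of the fixed gap gauge, leaning 30 degrees: its open top leans towards the robot. Origin: in the narrow lane, half-way down the jaws, 78 mm above the worktop. Own axes: y along the slot towards the wide mouth (roughly world +y), z up out of the slot along the lean, x across it. Slot floor at z = -22.5 mm, jaw tops at z = +22.5 mm; top and mouth end are open.
- gauge_mouth (a point): Middle of the wide mouth, half-way down the jaws, same axes: slot y = +58 mm. Mouth 44 mm wide, slot y = +36 to +80 mm; 45 degree bevels lead to the narrow lane, 32 mm wide, y = +30 to -70 mm. A post goes in only with its axis along slot z, foot down. Slide it with its foot within 12 mm of the slot floor (post centre at slot z = 37.5 to 49.5 mm).
- gauge_stop (a point): Middle of the end stop's face, half-way down the jaws, same axes: slot y = -70 mm; closes the lane's far end. A post that fits has 1.5 mm of play or more in the lane, meets only light drag and is at the stop with its centre near slot y = -55 mm; one that does not fit is stopped hard by the bevels with its centre still near slot y = +36 mm.
- dish: Small round aluminium dish, fixed, 148 mm across its rim and 18 mm high; origin under its centre, on the worktop. Flat inner floor 4 mm above the worktop, 124 mm across. For posts that do not fit the lane.
- beaker_2: Small clear beaker, 42 x 45 x 50 mm, loose bystander; origin under its centre.
- bottle_hm2: Small bottle with a black cap, 33 mm in diameter, 79 mm tall, loose bystander; origin under its centre.
- label_roll: White roll of labels lying flat, 60 mm in diameter, 19 mm high, loose bystander; origin under its centre.
There are look-alikes about, which are no part of the job. Leave any purple look-alike of the part that bears post_2_center alone.

How it is judged:
By the outcome, as a careful person would: the job done as asked, in the order asked, and still so for the second after the job is handed in, with the robot touching nothing.
It also fails if it takes over 67 s, if anything falls off the work surface, if the arm or the gripper's body presses on something with over 40 N, if the wrist force passes 120 N, or if a joint passes its speed limit or range.

## Working session

There is one attempt and no reset: what is moved stays moved. The work goes in short steps, Python scripts to look and compute and a tool call to move; the robot and the scene stay as the last step left them, time stands still between calls to the robot, and variables do not carry over. Pictures are saved under pics/ and viewed, at most 10 in all, crops included, and the job is handed in when it is done.

Besides the shell and the picture viewer there is one more tool, called after "Emit:" as name([rows], argument=value, ...), one row to a line, values as JSON. apply_moves: Moves the arm, as the interface text tells. Its arguments: {"type":"object","properties":{"series":{"type":"array","items":{"type":"object","properties":{"dx":{"type":"number"},"dy":{"type":"number"},"dz":{"type":"number"},"twist":{"type":"number"},"jaw":{"type":"number"}}}},"force":{"type":"number"}},"required":["series"]}

```bash
mkdir -p pics; cat > h.py <<'E'
import numpy as np,cv2
from bench import *
def save(n,im): cv2.imwrite(f'pics/{n}.png',im[:,:,::-1])
def ray(I,rc):
    d=np.linalg.inv(np.array(I['camera_matrix']))@[rc[1],rc[0],1]; R=np.array(I['R']);t=np.array(I['t'])
    return -R.T@t, R.T@d
def atz(I,rc,z):
    o,d=ray(I,rc); return o+d*(z-o[2])/d[2]
def proj(I,X):
    c=np.array(I['R'])@np.array(X,float)+np.array(I['t']); p=np.array(I['camera_matrix'])@c; return p[[1,0]]/p[2]
def tri(I,a,J,b):
    o,d=ray(I,a);p,e=ray(J,b);d/=np.linalg.norm(d);e/=np.linalg.norm(e)
    s=np.linalg.lstsq(np.c_[d,-e],p-o,rcond=None)[0]; A=o+s[0]*d;B=p+s[1]*e
    return (A+B)/2,np.linalg.norm(A-B)
E
python3 - <<'E'
from h import *
np.set_printoptions(precision=1,suppress=True)
S=get_image('scene');T=get_image('top');save('s0',S['frame']);save('t0',T['frame'])
for n,I in(('S',S),('T',T)):
    print(n,'cam',ray(I,[0,0])[0])
    for k in ['post_1_center','gauge_slot','gauge_mouth','gauge_stop','dish','beaker_2','bottle_hm2','label_roll']:
        print(k,[(round(d['p'],2),np.round(d['point'],1).tolist()) for d in landmark_of(k,I)])
E
```

```text
S cam [-139.   679.4  651.5]
post_1_center [(0.61, [188.7, 361.4])]
gauge_slot [(0.7, [207.0, 297.3])]
gauge_mouth [(0.84, [215.8, 280.5])]
gauge_stop [(0.57, [201.4, 318.6])]
dish [(0.63, [277.8, 225.9])]
beaker_2 [(0.78, [224.6, 233.2])]
bottle_hm2 [(0.58, [275.3, 286.2])]
label_roll [(0.48, [204.5, 398.0])]
T cam [ 357.    72.6 1500. ]
post_1_center [(0.48, [206.4, 360.3])]
gauge_slot [(0.74, [194.1, 283.8])]
gauge_mouth [(0.78, [195.6, 264.6])]
gauge_stop [(0.97, [202.6, 310.3])]
dish [(0.76, [205.2, 212.4])]
beaker_2 [(0.46, [150.4, 246.8])]
bottle_hm2 [(0.61, [196.1, 281.9]), (0.6, [234.2, 243.6]), (0.29, [149.8, 249.3])]
label_roll [(0.55, [235.5, 391.6])]
```

View pics/s0.png

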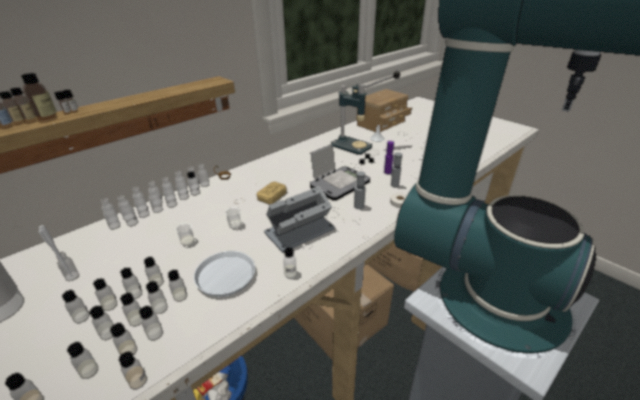

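View pics/t0.png

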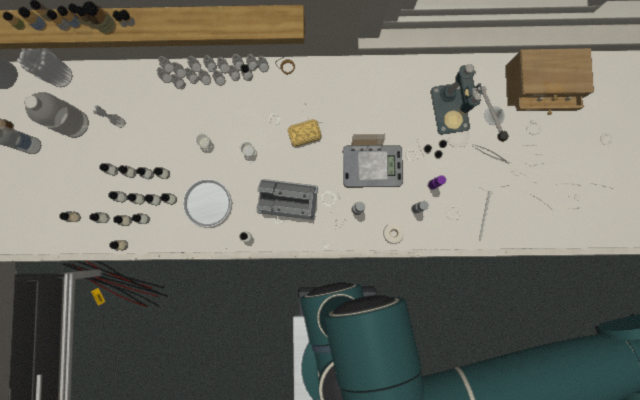

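```bash
python3 - <<'E'
from h import *
np.set_printoptions(precision=1,suppress=True)
S=get_image('scene');T=get_image('top')
a=cv2.resize(S['frame'][130:260,250:430],None,fx=4,fy=4,interpolation=2)[:, :720]
b=cv2.resize(T['frame'][130:250,160:460],None,fx=2.4,fy=2.4,interpolation=2)
c=np.zeros((600,720,3),np.uint8);a=cv2.resize(S['frame'][140:256,250:430],None,fx=2.68,fy=2.68);c[:a.shape[0],:a.shape[1]]=a;c[312:312+b.shape[0],:b.shape[1]]=b[:288]
save('c0',c)
for n,I in(('S',S),('T',T)):
    for k in ['post_1_center','label_roll','bottle_hm2','beaker_2']:
        print(n,k,[(round(d['p'],2),np.round(d['point'],1).tolist(),int(d['pixels'].sum())) for d in cut_out(k,I)])
g={'slot':([207.,297.3],[194.1,283.8]),'mouth':([215.8,280.5],[195.6,264.6]),'stop':([201.4,318.6],[202.6,310.3])}
for k,(s,t) in g.items(): print(k,*tri(S,s,T,t))
print('dish',atz(S,[277.8,225.9],0),atz(T,[205.2,212.4],0))
for p,s,t in(('A',[192,360.5],[208,358]),('B',[170,397],[207,420])): print(p,*tri(S,s,T,t),atz(T,t,110))
E
```

```text
S post_1_center []
S label_roll [(0.47, [199.7, 397.1], 151)]
S bottle_hm2 [(0.75, [264.2, 289.8], 367)]
S beaker_2 [(0.6, [216.5, 234.1], 243)]
T post_1_center [(0.31, [238.1, 391.5], 289)]
T label_roll [(0.72, [236.8, 390.2], 273)]
T bottle_hm2 [(0.59, [236.0, 245.6], 98)]
T beaker_2 [(0.44, [149.7, 245.3], 180)]
slot [509.2 175.1  78.5] 4.921196074884501
mouth [506.8 232.6  79. ] 1.208553552932684
stop [489.3 103.6  72.4] 10.673403776916283
dish [485.2 423.6   0. ] [487.9 403.4   0. ]
A [468.7 -41.8  49.4] 2.3485155219740426 [464.9 -36.3 110. ]
B [ 469.4 -223.5   54.8] 0.9316084895835667 [ 465.5 -211.9  110. ]
```

View pics/c0.png

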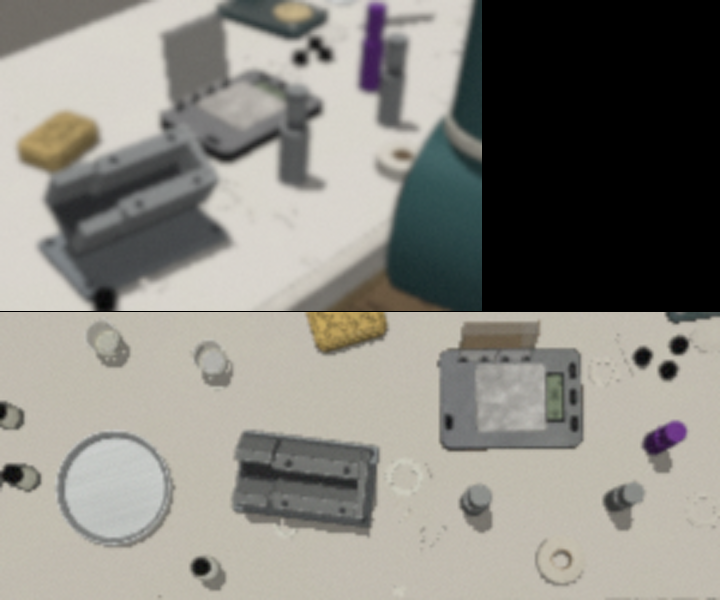

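Emit:
apply_moves([
  {"dx":0.1,"dy":0.2,"dz":0.1},
  {"dx":0.2,"dy":0.4,"dz":0.2},
  {"dx":0.3,"dy":0.6,"dz":0.3},
  {"dx":0.4,"dy":0.8,"dz":0.35},
  {"dx":0.5,"dy":1.0,"dz":0.4},
  {"dx":0.5,"dy":1.0,"dz":0.4},
])

```text
invalid input
```

```bash
python3 - <<'E'
from h import *
from scipy.spatial.transform import Rotation as Ro
np.set_printoptions(precision=3,suppress=True)
s=read_state();print(s);print(Ro.from_rotvec(s['ee_rot']).as_matrix());W=get_image('wrist');print(W['hand_eye'],W['camera_matrix'])
E
```

```text
{'time': 1.4, 'joints': array([-1.367,  0.116,  1.442,  0.   ,  1.584, -0.038]), 'dq': array([ 0.   ,  0.   ,  0.   , -0.   , -0.   ,  0.001]), 'effort': array([ -0.   , -73.173, -63.264,  -0.   ,   0.001,   0.   ]), 'tcp_pos': array([ 161.629, -655.373,  231.304]), 'ee_rot': array([-3.119, -0.379, -0.   ]), 'force': array([-0.001,  0.777,  0.534]), 'ft_torque': array([-0.009, -0.045, -0.001]), 'grasp_force': 0.0, 'opening': 1.0009399785157351}
[[ 0.971  0.239  0.   ]
 [ 0.239 -0.971  0.   ]
 [ 0.    -0.    -1.   ]]
[[  -0.      -0.958   -0.287   74.389]
 [   1.      -0.      -0.       1.581]
 [  -0.      -0.287    0.958 -142.226]
 [   0.       0.       0.       1.   ]] [[312.93    0.    321.557]
 [  0.    312.93  195.186]
 [  0.      0.      1.   ]]
```

Emit:
apply_moves([
  {"dx":0.1,"dy":0.2,"dz":0.1,"twist":-0.01,"jaw":0},
  {"dx":0.2,"dy":0.4,"dz":0.2,"twist":-0.02,"jaw":0},
  {"dx":0.3,"dy":0.6,"dz":0.3,"twist":-0.03,"jaw":0},
  {"dx":0.4,"dy":0.8,"dz":0.35,"twist":-0.04,"jaw":0},
  {"dx":0.5,"dy":1.0,"dz":0.4,"twist":-0.05,"jaw":0},
  {"dx":0.5,"dy":1.0,"dz":0.4,"twist":-0.055,"jaw":0},
], force=20)

```text
time: 2.2
tcp_pos: [312.2, -353.3, 352.5]
ee_rot: [3.136, -0.164, 0.002]
force: [0.2, 0.0, 0.1]
opening: 1.001
grasp_force: 0.0
```

Emit:
apply_moves([
  {"dx":0.08,"dy":0.2,"dz":0,"twist":0,"jaw":0},
  {"dx":0.16,"dy":0.4,"dz":0,"twist":0,"jaw":0},
  {"dx":0.24,"dy":0.6,"dz":0,"twist":0,"jaw":0},
  {"dx":0.33,"dy":0.8,"dz":0,"twist":0,"jaw":0},
  {"dx":0.33,"dy":0.8,"dz":0,"twist":0,"jaw":0},
  {"dx":0.33,"dy":0.8,"dz":0,"twist":0,"jaw":0},
])

```text
time: 2.95
tcp_pos: [410.7, -115.2, 351.3]
ee_rot: [3.137, -0.161, 0.0]
force: [-0.0, 0.1, 0.5]
opening: 0.999
grasp_force: 0.0
```

```bash
cat >> h.py <<'E'
from scipy.spatial.transform import Rotation as Ro
def wrist():
    s=read_state(); W=get_image('wrist'); M=np.eye(4); M[:3,:3]=Ro.from_rotvec(s['ee_rot']).as_matrix(); M[:3,3]=s['tcp_pos']
    C=np.linalg.inv(M@np.array(W['hand_eye'])); W['R']=C[:3,:3];W['t']=C[:3,3]; return s,W
E
python3 - <<'E'
from h import *
import pickle
np.set_printoptions(precision=1,suppress=True)
s,W=wrist();print(s['tcp_pos'],Ro.from_rotvec(s['ee_rot']).as_matrix()[:2,:2]);save('w1',W['frame']);pickle.dump({k:W[k] for k in('frame','camera_matrix','R','t')},open('w1.pkl','wb'))
for p in('A',(468,-40)),('B',(468,-220)): print(p,[proj(W,[*p[1],z]) for z in(0,60,120)])
for d in landmark_of('post_1_center',W): print(d['p'],d['point'],atz(W,d['point'],60))
for d in cut_out('post_1_center',W): print(d['p'],d['point'],d['pixels'].sum())
E
```

```text
[ 410.7 -115.2  351.3] [[ 1.  -0.1]
 [-0.1 -1. ]]
('A', (468, -40)) [array([118.7, 268.3]), array([121.1, 261.1]), array([124.2, 251.5])]
('B', (468, -220)) [array([106.2, 385.7]), array([106.9, 394.5]), array([107.8, 406.2])]
0.7 [116.8, 263.7] [473.2 -44.4  60. ]
0.63 [116.8, 262.6] 816
```

View pics/w1.png

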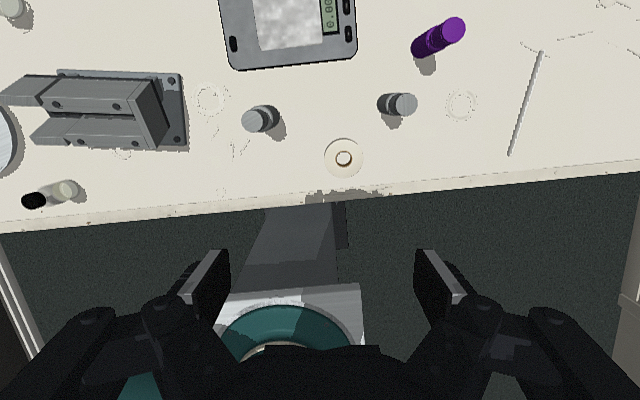

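```bash
python3 - <<'E'
from h import *
import pickle
np.set_printoptions(precision=1,suppress=True)
W=pickle.load(open('w1.pkl','rb'));f=W['frame'];print(f[100:125:4,240:290:4].mean(2).astype(int));print(f[90:118:4,372:424:4].mean(2).astype(int))
out=[]
for c0,r0 in((230,95),(365,82)):
    out.append(cv2.resize(f[r0:r0+45,c0:c0+65],None,fx=6,fy=6,interpolation=0))
save('c1',np.hstack(out))
E
```

```text
[[212 213 212 211 212 213 211 211 211 212 213 213 211]
 [211 211 214 214 215 206 199 201 222 212 215 211 212]
 [212 214 216 121 155 152 153  69  62 163 212 210 214]
 [212 202 160 159 176  61  53 164  56  57 226 214 214]
 [217 156 161 156 153 170  56  83  99  54 123 214 213]
 [214 156 152 155 151 158  47  63 117  52 131 219 211]
 [216 157 152 153 154 158  49  90  59  61 129 113 212]]
[[212 211 211 213 214 213 216 216 216 213 212 213 214]
 [212 213 221  76  59 135 103  38 155 148 184 214 213]
 [212 217  63  68 134  66  48 155 149 146 149 166 215]
 [210 217  65  60 148  65 150 150 150 144 149 142 212]
 [213 228  58  46  81  58 164 154 144 146 148 138 213]
 [214 215  45  58  78  53  44 150 142 143 144 221 213]
 [214 214 232 123  72  69  46  95 139 132 215 213 212]]
```

View pics/c1.png

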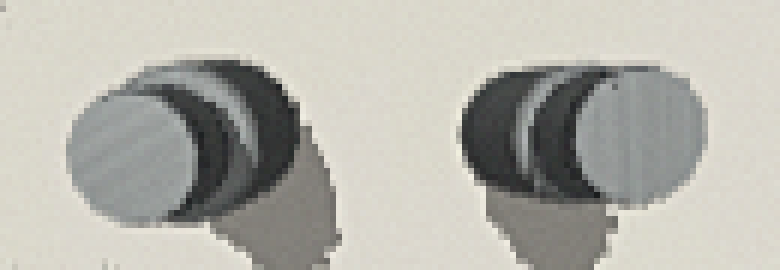

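Emit:
apply_moves([
  {"dx":0,"dy":0.2,"dz":0,"twist":0,"jaw":0},
  {"dx":0,"dy":0.4,"dz":0,"twist":0,"jaw":0},
  {"dx":0,"dy":0.6,"dz":0,"twist":0,"jaw":0},
  {"dx":0,"dy":0.8,"dz":0,"twist":0,"jaw":0},
  {"dx":0,"dy":0.95,"dz":0,"twist":0,"jaw":0},
  {"dx":0,"dy":0.95,"dz":0,"twist":0,"jaw":0},
])

```text
time: 3.85
tcp_pos: [410.7, 170.7, 350.9]
ee_rot: [3.137, -0.16, -0.001]
force: [1.0, 0.2, -0.1]
opening: 1.002
grasp_force: 0.0
```

```bash
python3 - <<'E'
from h import *
import pickle
np.set_printoptions(precision=1,suppress=True)
W1=pickle.load(open('w1.pkl','rb'))
print('A',atz(W1,[121.2,251.7],120),'B',atz(W1,[104.7,406.9],120))
s,W=wrist();print(s['tcp_pos']);pickle.dump({k:W[k] for k in('frame','camera_matrix','R','t')},open('w2.pkl','wb'))
save('w2',cv2.resize(W['frame'][0:240,100:500],None,fx=2,fy=2,interpolation=2))
L={}
for k in ['gauge_slot','gauge_mouth','gauge_stop']:
    for d in landmark_of(k,W): print(k,d['p'],d['point'],atz(W,d['point'],78))
for k in ['dish','beaker_2','bottle_hm2']:
    for d in landmark_of(k,W): print(k,d['p'],d['point'],atz(W,d['point'],0))
E
```

```text
A [471.3 -40.8 120. ] B [ 471.3 -220.9  120. ]
[410.7 170.7 350.9]
gauge_slot 0.61 [87.6, 310.2] [502.7 174.5  78. ]
gauge_mouth 0.9 [87.6, 266.8] [508.3 228.7  78. ]
gauge_stop 0.58 [89.2, 366.9] [493.5 103.8  78. ]
dish 0.81 [111.8, 153.5] [495.7 418.3   0. ]
bottle_hm2 0.75 [96.1, 475.3] [468.6 -68.5   0. ]
bottle_hm2 0.71 [167.1, 244.6] [396.9 295.    0. ]
```

View pics/w2.png

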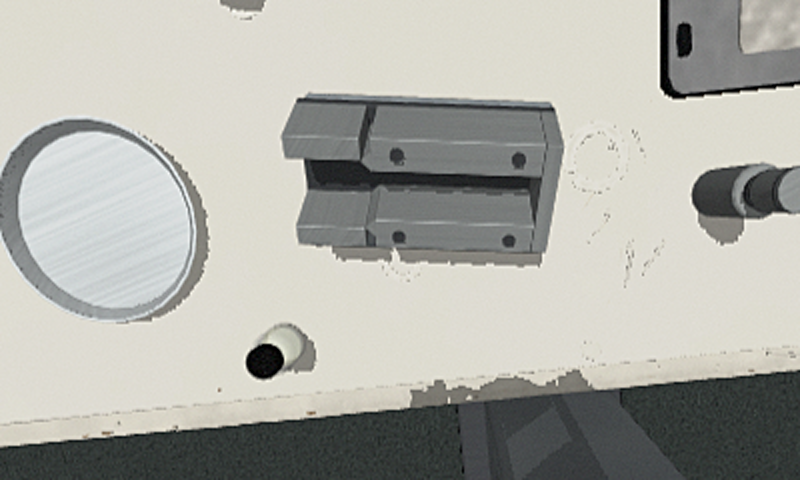

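```bash
cat > fit.py <<'E'
from h import *
import pickle
from scipy.optimize import least_squares
np.set_printoptions(precision=2,suppress=True)
W=pickle.load(open('w2.pkl','rb'))
P=[(16,30,372,172),(22,36,360,162),(22,80,284,158),(-16,30,377,222),(-22,36,366,233),(-22,80,300,226),(16,-70,541,178),(-16,-70,530,236)]
def fr(p):
    c,s=np.cos(p[3]),np.sin(p[3]); Z=np.array([[c,-s,0],[s,c,0],[0,0,1]])
    a=np.radians(-30); return Z@np.array([[np.cos(a),0,np.sin(a)],[0,1,0],[-np.sin(a),0,np.cos(a)]])
def pr(p,X): return proj(W,fr(p)@np.array(X,float)+p[:3])
def res(p): return np.r_[np.array([pr(p,[x,y,22.5])-[r/2,100+c/2] for x,y,c,r in P]).ravel(),(p[2]-78)*.3]
if __name__=='__main__':
    q=least_squares(res,[503,174,78,-.09],loss='soft_l1');p=q.x;print(p,np.degrees(p[3]));print(q.fun[:-1].reshape(-1,2))
    f=cv2.resize(W['frame'][0:240,100:500],None,fx=2,fy=2,interpolation=2)
    for sx in(1,-1):
        for z,col in((22.5,(255,0,0)),(-22.5,(0,255,0))):
            pts=np.array([[(pr(p,[sx*x,y,z])[1]-100)*2,pr(p,[sx*x,y,z])[0]*2] for x,y in((22,80),(22,36),(16,30),(16,-70))],int)
            cv2.polylines(f,[pts],False,col,1)
    d=proj(W,[0,0,0])
    for rad,z in((74,18),(62,4)):
        for a in np.linspace(0,6.28,60):
            r,c=proj(W,[495.7+rad*np.cos(a),418.3+rad*np.sin(a),z]);cv2.circle(f,(int(2*(c-100)),int(2*r)),1,(255,0,0),-1)
    save('w2fit',f)
E
python3 fit.py
```

```text
[498.8  172.63  76.76  -0.14] -8.30507949270156
[[ 0.5  -0.07]
 [ 0.42  0.52]
 [ 0.71  0.52]
 [-0.49 -1.39]
 [-2.01 -0.43]
 [-0.04 -2.34]
 [ 1.31  0.31]
 [-3.98  1.95]]
```

View pics/w2fit.png

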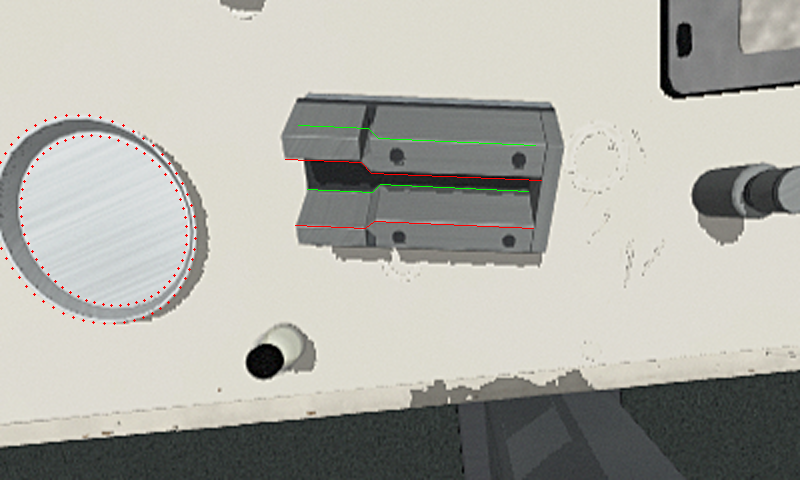

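Emit:
apply_moves([
  {"dx":0.05,"dy":-0.19,"dz":-0.05,"twist":-0.007,"jaw":0},
  {"dx":0.1,"dy":-0.37,"dz":-0.15,"twist":-0.007,"jaw":0},
  {"dx":0.15,"dy":-0.55,"dz":-0.25,"twist":-0.007,"jaw":0},
  {"dx":0.202,"dy":-0.705,"dz":-0.35,"twist":-0.007,"jaw":0.2},
  {"dx":0.202,"dy":-0.705,"dz":-0.45,"twist":-0.007,"jaw":0.2},
  {"dx":0.202,"dy":-0.705,"dz":-0.5,"twist":-0.007,"jaw":0.2},
])

```text
time: 4.95
tcp_pos: [470.7, -42.8, 199.8]
ee_rot: [-3.133, 0.235, 0.002]
force: [-0.7, -0.1, 0.4]
opening: 0.8
grasp_force: 0.0
```

```bash
python3 - <<'E'
from h import *
np.set_printoptions(precision=1,suppress=True)
s,W=wrist();print(s['tcp_pos'],s['ee_rot'],s['opening']);save('w3',W['frame'])
import pickle;pickle.dump({k:W[k] for k in('frame','camera_matrix','R','t')},open('w3.pkl','wb'))
print(proj(W,[471.3,-40.8,120]))
r,c=proj(W,[471.3,-40.8,120]).astype(int);f=W['frame']
g=f.mean(2); m=((g>125)&(g<185)).astype(np.uint8); n,l,st,ce=cv2.connectedComponentsWithStats(m)
for i in range(1,n):
    if st[i,4]>200 and abs(ce[i][1]-r)<80 and abs(ce[i][0]-c)<80: print(st[i],ce[i],atz(W,ce[i][::-1],120))
E
```

```text
[470.7 -42.8 199.8] [-3.1  0.2  0. ] 0.7996745681049953
[205.2 317.5]
[     0      0    640    380 113253] [317.9 140.1] [519.  -48.5 120. ]
```

```bash
python3 - <<'E'
from h import *
import pickle
np.set_printoptions(precision=1,suppress=True,linewidth=250)
W=pickle.load(open('w3.pkl','rb'));g=W['frame'].mean(2)
print(g[150:270:5,270:370:4].astype(int))
E
```

```text
[[177 178 178 178 175 177 177 179 178 176 176 174 175 177 178 178 175 174 177 176 178 173 174 173 175]
 [177 179 177 176 178 178 177 177 178 175 176 181 154 178 181 177 178 176 178 176 176 177 179 175 175]
 [177 176 176 174 179 176 178 176 177 177  55  56  57  57  56 171 178 177 177 176 174 175 178 174 176]
 [177 176 178 174 178 178 178 177 180  52  61  59  63  58  54  49 185 178 180 176 175 176 174 178 177]
 [178 176 174 178 179 177 177 179 147  60  85 115 116 113  65  52  67 176 176 177 177 177 176 179 175]
 [177 176 176 180 180 178 174 177  47 117 124 130 114 127 124 108  34  94 177 176 177 180 178 178 175]
 [176 176 178 177 177 179 177 185 117 124  59  61  61  60  37 122  99 105 181 177 177 176 177 178 177]
 [176 179 176 178 176 176 176 188 122  62  55  57  60  57  57  48 126 104 184 178 177 177 178 177 176]
 [176 178 174 179 178 178 176 187  96  43  92 129 127 125  51  52  67 106  92 179 179 178 177 177 177]
 [176 175 179 174 178 180 177 176  42 121 123 120 126 120 119 118  51 106 188 181 183 164 166 164 182]
 [178 178 172 178 175 172 177 180 126 124 120 118 117 123 116 119  77 
[... 672 characters left out ...]
 179 177 178 179 102 107 106 102 105 107 106 105 103 100 105 106 104 103 105 105]
 [178 177 175 177 175 176 177 176 178 100 100 106 104 105 106 104 105 105 105 103 108 104 103 103 107]
 [179 175 179 176 177 177 175 177 176 103 106 104 104 101 104 103 105 102 104 103  99 103 104 104 104]
 [177 178 176 177 180 178 178 176 178 100 105 102 103 105 103 105 104 104 104 106 103 106 106 105 104]
 [177 177 178 176 177 174 177 176 180 101 102 106 102 104 105 105 104 106 104 105 106 105 101 104 105]
 [179 176 177 176 177 177 178 178 174  99 104 102 104 103 104 103 104 105 105 102 107  99 107 104 104]
 [176 174 176 176 179 177 177 176 177  98 104 108 104 102 105 103 105 103 102 105 102 104 103 101 100]]
```

Emit:
apply_moves([
  {"dx":0,"dy":0,"dz":-0.15,"twist":0,"jaw":0.2},
  {"dx":0,"dy":0,"dz":-0.3,"twist":0,"jaw":0.2},
  {"dx":0,"dy":0,"dz":-0.4,"twist":0,"jaw":0.2},
  {"dx":0,"dy":0,"dz":-0.4,"twist":0,"jaw":1},
  {"dx":0,"dy":0,"dz":-0.4,"twist":0,"jaw":1},
  {"dx":0,"dy":0,"dz":-0.4,"twist":0,"jaw":1},
  {"dx":0,"dy":0,"dz":-0.4,"twist":0,"jaw":1},
], force=25)

```text
time: 5.88
tcp_pos: [472.3, -41.8, 83.5]
ee_rot: [-3.133, 0.232, -0.005]
force: [-0.1, 1.3, 8.1]
opening: 0.296
grasp_force: 25.2
```

Emit:
apply_moves([
  {"dx":-0.022,"dy":0.003,"dz":0.002,"twist":0,"jaw":1},
  {"dx":-0.044,"dy":0.0066,"dz":0.003,"twist":0,"jaw":1},
  {"dx":-0.088,"dy":0.013,"dz":0.002,"twist":0,"jaw":1},
  {"dx":-0.132,"dy":0.02,"dz":-0.005,"twist":0,"jaw":1},
  {"dx":-0.177,"dy":0.026,"dz":-0.02,"twist":0,"jaw":1},
  {"dx":-0.177,"dy":0.026,"dz":-0.02,"twist":0,"jaw":1},
])

```text
time: 6.62
tcp_pos: [417.6, -33.9, 76.3]
ee_rot: [-3.133, 0.232, -0.002]
force: [-4.0, 3.0, 7.8]
opening: 0.299
grasp_force: 26.7
```

```bash
python3 - <<'E'
from h import *
S=get_image('scene');s,W=wrist();print(s['tcp_pos'])
c=np.zeros((500,780,3),np.uint8)
a=cv2.resize(S['frame'][140:240,300:440],None,fx=3,fy=5)[:500];c[:a.shape[0],:420]=cv2.resize(S['frame'][140:240,300:440],(420,300)).repeat(1,0) if 0 else cv2.resize(S['frame'][130:255,300:405],(420,500))
c[:225,420:780]=cv2.resize(W['frame'],(360,225));save('c4',c)
E
```

```text
[417.81709606 -33.89399234  76.39054167]
```

View pics/c4.png

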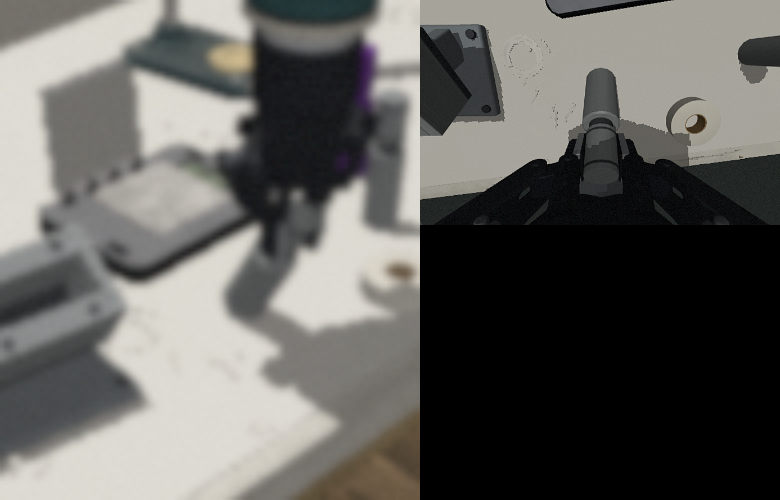

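```bash
cat >> h.py <<'E'
YAW=np.radians(-8.3)
def ax(th,yaw=YAW): return np.array([[np.cos(yaw),-np.sin(yaw),0],[np.sin(yaw),np.cos(yaw),0],[0,0,1]])@[-np.sin(th),0,np.cos(th)]
def xd(th,yaw=YAW): return np.array([[np.cos(yaw),-np.sin(yaw),0],[np.sin(yaw),np.cos(yaw),0],[0,0,1]])@[np.cos(th),0,np.sin(th)]
E
python3 - <<'E'
from h import *
np.set_printoptions(precision=1,suppress=True,linewidth=250)
s,W=wrist();g=W['frame'].mean(2)
print(g[110:140,320].astype(int)); print([ (r,g[r,285:355:2].astype(int)) for r in (125,135,150,170,190)])
T=s['tcp_pos'];print(T)
for e in(0,4):
  for th in(26,28,30,32):
    t=np.radians(th);C=T+[0,0,19+e];F=C-(102.5+e)*ax(t)
    print(e,th,F,[ [round(x,1) for x in proj(W,F+16*xd(t)+16*k*ax(t)*0)] for k in(0,)], proj(W,F+72*ax(t)+16*xd(t)))
E
```

```text
[165 163 163 161 162 161 161 163 165 163 129  76  82  83  86  85  89  87  84  82  84  81  84  86  83  84  85  84  86  84]
[(125, array([162, 161, 162, 163, 163, 163, 163, 164, 163, 170, 128,  68,  77,  82,  81,  81,  86,  83,  85,  86,  85,  84,  83,  80,  74,  63, 123, 168, 163, 163, 164, 161, 163, 162, 162])), (135, array([160, 161, 163, 162, 161, 168,  54,  66,  68,  72,  73,  78,  81,  83,  80,  82,  83,  84,  87,  81,  82,  80,  81,  83,  80,  73,  68,  71,  69,  55,  98, 168, 161, 163, 163])), (150, array([162, 160, 160, 163, 168,  52,  62,  66,  69,  70,  78,  76,  79,  77,  80,  80,  83,  82,  87,  85,  81,  85,  80,  81,  80,  79,  68,  73,  71,  67,  56,  38, 152, 164, 163])), (170, array([163, 162, 163, 169,  52,  66,  70,  69,  76,  77,  75,  79,  81,  81,  81,  81,  82,  83,  86,  82,  80,  79,  81,  83,  77,  78,  71,  70,  73,  62,  66,  60,  39,  89, 164])), (190, array([163, 163, 167,  55,  67,  69,  68,  74,  76,  76,  81,  82,  82,  82,  80,  81,  82,  85,  84,  84,  82,  78,  85,  79,  74,  73,  79,  74,  70,  69,  65,  62,  59,  37,  89]))]
[417.9 -33.9  76.4]
0 26 [462.3 -40.4   3.3] [[np.float64(126.4), np.float64(319.7)]] [203.2 319.2]
0 28 [465.5 -40.8   4.9] [[np.float64(121.9), np.float64(319.7)]] [202.5 319.2]
0 30 [468.6 -41.3   6.6] [[np.float64(117.5), np.float64(319.7)]] [201.8 319.2]
0 32 [471.6 -41.7   8.5] [[np.float64(113.1), np.float64(319.6)]] [201.2 319.1]
4 26 [464.1 -40.6   3.7] [[np.float64(123.6), np.float64(319.7)]] [200.  319.2]
4 28 [467.3 -41.1   5.4] [[np.float64(119.0), np.float64(319.7)]] [199.1 319.2]
4 30 [470.6 -41.6   7.2] [[np.float64(114.3), np.float64(319.6)]] [198.2 319.1]
4 32 [473.7 -42.    9.1] [[np.float64(109.6), np.float64(319.6)]] [197.3 319.1]
```

Emit:
apply_moves([
  {"dx":0,"dy":0,"dz":0.15,"twist":0,"jaw":1},
  {"dx":0,"dy":0.1,"dz":0.35,"twist":0,"jaw":1},
  {"dx":0.01,"dy":0.25,"dz":0.5,"twist":0,"jaw":1},
  {"dx":0.02,"dy":0.42,"dz":0.55,"twist":0,"jaw":1},
  {"dx":0.03,"dy":0.6,"dz":0.55,"twist":0,"jaw":1},
  {"dx":0.037,"dy":0.77,"dz":0.55,"twist":0,"jaw":1},
  {"dx":0.037,"dy":0.915,"dz":0.5,"twist":0,"jaw":1},
  {"dx":0.037,"dy":0.915,"dz":0.422,"twist":0,"jaw":1},
])

```text
time: 7.78
tcp_pos: [428.5, 242.6, 201.6]
ee_rot: [-3.133, 0.227, 0.0]
force: [0.0, -0.3, -3.2]
opening: 0.292
grasp_force: 26.1
```

```bash
cat > tilt.py <<'E'
from h import *
np.set_printoptions(precision=1,suppress=True,linewidth=250)
s,W=wrist();g=W['frame'].mean(2);T=s['tcp_pos'];print(T,s['ee_rot'],s['force'],s['opening'])
print(g[90:150,320].astype(int))
for th in(26,28,30,32):
    t=np.radians(th);F=T+[0,0,19]-102.5*ax(t)
    print(th,F,proj(W,F+16*xd(t)))
E
python3 tilt.py
```

```text
[428.5 242.6 201.6] [-3.1  0.2  0. ] [ 0.  -0.3 -3.2] 0.29240017818446806
[ 29  35  30  32  32  35  33  28  39  53  55  57  53  47  66 106 113 110 109 110 110 110 110 107 110 110 107 109 110 108 110 105 107 105 109 105 110 106 106 106 104 104 108 106 103 104 105 107 107 104 104 106 109 103 104 102 106 104 107 105]
26 [473.  236.1 128.5] [126.3 320. ]
28 [476.1 235.7 130.1] [121.8 320. ]
30 [479.2 235.2 131.9] [117.4 319.9]
32 [482.2 234.8 133.7] [113.  319.9]
```

```bash
cat > ov.py <<'E'
from h import *
import sys
O=np.array([499.5,172.6,78]);R=np.c_[xd(np.pi/6),[-np.sin(YAW),np.cos(YAW),0],ax(np.pi/6)]
s,W=wrist();T=s['tcp_pos'];k=3
f=cv2.resize(W['frame'][40:240,190:450],None,fx=k,fy=k,interpolation=2)
def px(X): r,c=proj(W,X);return int((c-190)*k),int((r-40)*k)
for sx in(1,-1):
    for z,col in((22.5,(255,0,0)),(-22.5,(0,255,0))):
        cv2.polylines(f,[np.array([px(O+R@[sx*x,y,z]) for x,y in((22,80),(22,36),(16,30),(16,-70))])],False,col,1)
for th,col in((28,(255,255,0)),(32,(0,255,255))):
    t=np.radians(th);F=T+[0,0,19]-102.5*ax(t);v=np.array([-np.sin(YAW),np.cos(YAW),0])
    cv2.polylines(f,[np.array([px(F+16*np.cos(a)*xd(t)+16*np.sin(a)*v) for a in np.linspace(0,6.28,40)])],True,col,1)
save(sys.argv[1],f)
E
python3 ov.py ov1
```

```text
(no output)
```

View pics/ov1.png

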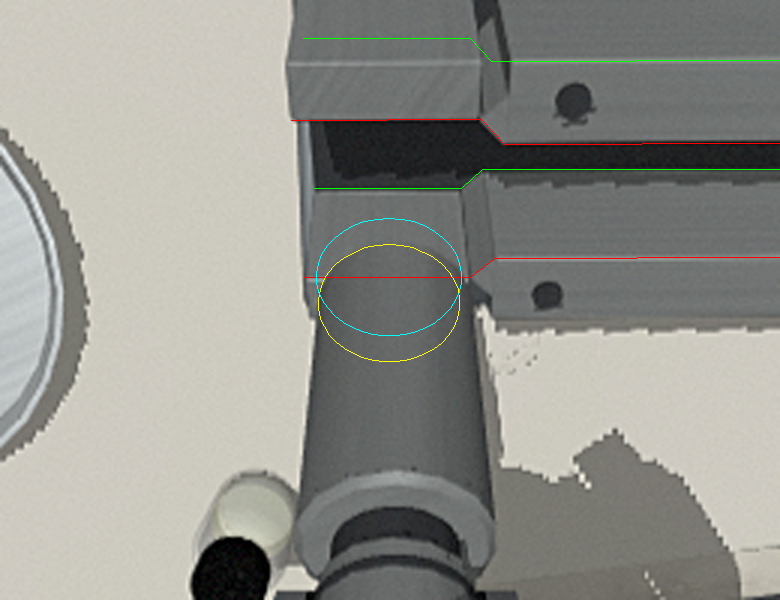

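Emit:
apply_moves([
  {"dx":0.025,"dy":-0.004,"dz":-0.043,"twist":0,"jaw":1},
  {"dx":0.05,"dy":-0.007,"dz":-0.087,"twist":0,"jaw":1},
  {"dx":0.074,"dy":-0.011,"dz":-0.13,"twist":0,"jaw":1},
  {"dx":0.09,"dy":-0.013,"dz":-0.157,"twist":0,"jaw":1},
  {"dx":0.09,"dy":-0.013,"dz":-0.157,"twist":0,"jaw":1},
])

```text
time: 8.5
tcp_pos: [456.3, 236.2, 154.0]
ee_rot: [3.132, -0.233, -0.002]
force: [1.5, -0.6, -1.9]
opening: 0.295
grasp_force: 26.1
```

Emit:
apply_moves([
  {"dx":0.018,"dy":-0.003,"dz":-0.032,"twist":0,"jaw":1},
  {"dx":0.037,"dy":-0.005,"dz":-0.065,"twist":0,"jaw":1},
  {"dx":0.037,"dy":-0.005,"dz":-0.065,"twist":0,"jaw":1},
])

```text
time: 8.88
tcp_pos: [467.3, 234.8, 134.2]
ee_rot: [3.132, -0.232, -0.002]
force: [-1.1, 1.0, -2.3]
opening: 0.302
grasp_force: 26.1
```

Emit:
apply_moves([
  {"dx":-0.005,"dy":-0.033,"dz":0,"twist":0,"jaw":1},
  {"dx":-0.01,"dy":-0.063,"dz":0,"twist":0,"jaw":1},
  {"dx":-0.011,"dy":-0.076,"dz":0,"twist":0,"jaw":1},
  {"dx":-0.011,"dy":-0.076,"dz":0,"twist":0,"jaw":1},
])

```text
time: 9.38
tcp_pos: [463.7, 213.7, 135.9]
ee_rot: [-3.128, 0.23, -0.0]
force: [-2.3, 18.1, -4.1]
opening: 0.298
grasp_force: 41.7
```

Emit:
apply_moves([
  {"dx":0.001,"dy":0.006,"dz":0,"twist":0,"jaw":1},
  {"dx":0.012,"dy":0.001,"dz":0,"twist":0,"jaw":1},
  {"dx":0.012,"dy":-0.002,"dz":0,"twist":0,"jaw":1},
])

```text
time: 9.75
tcp_pos: [466.2, 213.6, 136.3]
ee_rot: [-3.128, 0.229, 0.004]
force: [-18.6, 22.1, 5.9]
opening: 0.294
grasp_force: 39.7
```

Emit:
apply_moves([
  {"dx":-0.012,"dy":0.004,"dz":0,"twist":0,"jaw":1},
  {"dx":-0.024,"dy":0,"dz":0,"twist":0,"jaw":1},
  {"dx":-0.024,"dy":0,"dz":0,"twist":0,"jaw":1},
])

```text
time: 10.12
tcp_pos: [460.9, 212.8, 136.0]
ee_rot: [-3.128, 0.23, -0.004]
force: [5.6, 14.9, -7.8]
opening: 0.297
grasp_force: 45.5
```

```bash
python3 - <<'E'
from h import *
W=None
import pickle
np.set_printoptions(precision=1,suppress=True)
# diameter of A and B bodies from w1: silhouette edges across post axis direction (image) 
W=pickle.load(open('w1.pkl','rb'));g=W['frame'].mean(2)
for n,(x,y) in dict(A=(471.3,-40.8),B=(471.3,-220.9)).items():
    for z in(30,50,100):
        c=proj(W,[x,y,z]);u=proj(W,[x,y,z+5])-c;u/=np.linalg.norm(u);v=np.array([-u[1],u[0]])
        d=np.linalg.norm(proj(W,[x,y,z])-proj(W,[x+1,y,z]))
        tt=np.arange(-22,22,.1);P=c+tt[:,None]*v
        val=cv2.remap(g.astype(np.float32),P[:,1].astype(np.float32)[None],P[:,0].astype(np.float32)[None],1)[0]
        k=np.where(val<190)[0];m=len(tt)//2
        a=m
        while val[a]<185:a-=1
        b=m
        while val[b]<185:b+=1
        print(n,z,tt[a],tt[b],(tt[b]-tt[a])/d)
E
```

```text
A 30 -13.799999999999883 20.500000000000604 47.653037038968606
A 50 -14.099999999999888 17.200000000000557 41.64666176679404
A 100 -13.49999999999988 12.700000000000493 31.01259450359166
B 30 21.900000000000624 12.000000000000483 -13.572562315267485
B 50 21.900000000000624 12.000000000000483 -12.990744664141165
B 100 -11.299999999999848 12.400000000000489 27.615789379357285
```

Emit:
apply_moves([
  {"dx":0.012,"dy":0.04,"dz":0,"twist":0,"jaw":1},
  {"dx":0.023,"dy":0.078,"dz":0,"twist":0,"jaw":1},
  {"dx":-0.01,"dy":0.083,"dz":0.058,"twist":0,"jaw":1},
  {"dx":-0.043,"dy":0.088,"dz":0.116,"twist":0,"jaw":1},
  {"dx":-0.109,"dy":0.097,"dz":0.231,"twist":0,"jaw":1},
  {"dx":-0.109,"dy":0.15,"dz":0.27,"twist":0,"jaw":1},
])

```text
time: 10.88
tcp_pos: [427.2, 256.8, 220.2]
ee_rot: [-3.131, 0.232, -0.006]
force: [1.0, 0.1, -2.6]
opening: 0.294
grasp_force: 25.8
```

Emit:
apply_moves([
  {"dx":0.02,"dy":0.18,"dz":0,"twist":0,"jaw":1},
  {"dx":0.04,"dy":0.36,"dz":-0.02,"twist":0,"jaw":1},
  {"dx":0.056,"dy":0.56,"dz":-0.1,"twist":0,"jaw":1},
  {"dx":0.056,"dy":0.56,"dz":-0.2,"twist":0,"jaw":1},
  {"dx":0.056,"dy":0.56,"dz":-0.3,"twist":0,"jaw":1},
  {"dx":0.056,"dy":0.56,"dz":-0.37,"twist":0,"jaw":1},
  {"dx":0.056,"dy":0.56,"dz":-0.37,"twist":0,"jaw":1},
])

```text
time: 11.75
tcp_pos: [444.0, 424.3, 104.1]
ee_rot: [3.131, -0.232, -0.002]
force: [0.1, 0.2, -2.5]
opening: 0.295
grasp_force: 26.0
```

```bash
python3 tilt.py
```

```text
[444.  424.3 104.1] [ 3.1 -0.2 -0. ] [ 0.1  0.2 -2.5] 0.2946567448258207
[175 174 177 178 179 179 181 182 182 179 177 176 175 177 175 171 171 173 178 177 181 181 180 181 180 174 173 170 173 183 166  73  84  86  86  85  89  90  89  85  87  89  86  85  87  88  85  88  87  84  85  86  87  90  84  84  83  88  84  84]
26 [488.5 417.8  31. ] [126.1 319.5]
28 [491.6 417.4  32.6] [121.7 319.5]
30 [494.7 416.9  34.4] [117.3 319.4]
32 [497.8 416.5  36.2] [112.9 319.4]
```

Emit:
apply_moves([
  {"dx":0,"dy":0,"dz":-0.04,"twist":0,"jaw":1},
  {"dx":0,"dy":0,"dz":-0.07,"twist":0,"jaw":1},
  {"dx":0,"dy":0,"dz":-0.08,"twist":0,"jaw":1},
  {"dx":0,"dy":0,"dz":-0.08,"twist":0,"jaw":1},
])

```text
time: 12.3
tcp_pos: [444.6, 424.7, 81.6]
ee_rot: [-3.133, 0.232, -0.0]
force: [-1.1, -0.9, -0.2]
opening: 0.297
grasp_force: 26.3
```

Emit:
apply_moves([
  {"dx":0,"dy":0,"dz":-0.01,"twist":0,"jaw":1},
  {"dx":0.024,"dy":-0.0035,"dz":-0.002,"twist":0,"jaw":1},
  {"dx":0.049,"dy":-0.007,"dz":0.002,"twist":0,"jaw":1},
  {"dx":0.079,"dy":-0.0115,"dz":0.006,"twist":0,"jaw":1},
  {"dx":0.109,"dy":-0.016,"dz":0.007,"twist":0,"jaw":1},
  {"dx":0.138,"dy":-0.02,"dz":0.006,"twist":0,"jaw":1},
  {"dx":0.168,"dy":-0.0245,"dz":0.002,"twist":0,"jaw":1},
  {"dx":0.168,"dy":-0.0245,"dz":-0.005,"twist":0,"jaw":1},
])

```text
time: 13.3
tcp_pos: [496.0, 417.5, 80.7]
ee_rot: [-3.132, 0.233, -0.002]
force: [-3.6, -1.8, 15.4]
opening: 0.295
grasp_force: 28.3
```

```bash
python3 - <<'E'
from h import *
np.set_printoptions(precision=1,suppress=True,linewidth=220)
s,W=wrist();g=W['frame'].mean(2);T=s['tcp_pos'];print(T,s['force'])
print(g[130:240:2,320].astype(int))
for th in(-5,0,5,10,15):
    t=np.radians(th);F=T+[0,0,19]-102.5*ax(t);print(th,F,proj(W,F+17*xd(t)),proj(W,F+72*ax(t)+17*xd(t)))
E
```

```text
[496.  417.5  80.7] [-3.6 -1.8 15.4]
[ 82  86  82  84  90  84  87  87  84  80  84  83  82  83  84  83  85  85  84  80  84  84  87  82  81  82  83  83  84  83  84  84  81  79 131 125 102  95  94  84  35  37  33  35  41  91  85  82  34  58  89  86  85  82
  81]
-5 [487.2 418.7  -2.5] [193.9 320.3] [220.7 319.5]
0 [496.  417.5  -2.8] [182.7 320.2] [216.8 319.5]
5 [504.9 416.2  -2.5] [171.5 320.2] [213.1 319.4]
10 [513.6 414.9  -1.3] [160.4 320.1] [209.8 319.4]
15 [522.3 413.6   0.6] [149.4 320. ] [206.9 319.3]
```

Emit:
apply_moves([
  {"dx":0,"dy":0,"dz":0.022,"twist":0,"jaw":1},
  {"dx":0.035,"dy":-0.005,"dz":0.025,"twist":0,"jaw":1},
  {"dx":0.07,"dy":-0.01,"dz":0.032,"twist":0,"jaw":1},
  {"dx":0.1,"dy":-0.015,"dz":0.04,"twist":0,"jaw":1},
  {"dx":0.13,"dy":-0.019,"dz":0.045,"twist":0,"jaw":1},
  {"dx":0.16,"dy":-0.023,"dz":0.045,"twist":0,"jaw":1},
  {"dx":0.18,"dy":-0.026,"dz":0.041,"twist":0,"jaw":1},
  {"dx":0.18,"dy":-0.026,"dz":0.041,"twist":0,"jaw":1},
])

```text
time: 14.35
tcp_pos: [550.5, 409.8, 94.9]
ee_rot: [-3.131, 0.232, -0.004]
force: [-4.5, -2.7, 17.7]
opening: 0.297
grasp_force: 29.1
```

```bash
cat > up.py <<'E'
from h import *
np.set_printoptions(precision=1,suppress=True,linewidth=220)
s,W=wrist();g=W['frame'].mean(2);T=s['tcp_pos'];print(T,s['force'])
print(g[100:240:2,320].astype(int))
for th in(-5,0,5,10,15,20,28):
    t=np.radians(th);F=T+[0,0,19]-102.5*ax(t);print(th,F,proj(W,F+17*xd(t)),proj(W,F+72*ax(t)+17*xd(t)))
E
python3 up.py
```

```text
[550.5 409.8  94.9] [-4.5 -2.7 17.7]
[162 160 159 160 162 162 160 160 165 160 162 162 162 163 166 163 159 162 164 163 160 164 161 162 162 165 162 161 163 161 157  63  68  66  67  67  68  68  61  69  65  63  65  67  66  68  63  67  66  67  68  65  69  70
  68  65  70 103 105 101 106 104 101  24  24  28  52  55  23  47]
-5 [541.6 411.1  11.8] [194.  320.4] [220.7 319.6]
0 [550.5 409.8  11.4] [182.8 320.4] [216.8 319.5]
5 [559.3 408.5  11.8] [171.7 320.3] [213.1 319.4]
10 [568.1 407.2  13. ] [160.6 320.2] [209.8 319.4]
15 [576.7 406.   14.9] [149.5 320.1] [206.9 319.3]
20 [585.1 404.8  17.6] [138.4 320. ] [204.3 319.3]
28 [598.1 402.9  23.4] [120.7 319.8] [201.  319.1]
```

Emit:
apply_moves([
  {"dx":0,"dy":0,"dz":0.067,"twist":0,"jaw":1},
  {"dx":-0.13,"dy":0.019,"dz":0.067,"twist":0,"jaw":1},
  {"dx":-0.27,"dy":0.039,"dz":0.05,"twist":0,"jaw":1},
  {"dx":-0.27,"dy":0.039,"dz":0.01,"twist":0,"jaw":1},
  {"dx":-0.27,"dy":0.039,"dz":-0.02,"twist":0,"jaw":1},
  {"dx":-0.24,"dy":0.035,"dz":-0.02,"twist":0,"jaw":1},
  {"dx":-0.21,"dy":0.03,"dz":-0.024,"twist":0,"jaw":1},
  {"dx":-0.21,"dy":0.03,"dz":-0.03,"twist":0,"jaw":1},
])

```text
time: 15.4
tcp_pos: [487.3, 418.2, 83.3]
ee_rot: [-3.133, 0.234, -0.001]
force: [0.5, -0.9, 9.6]
opening: 0.296
grasp_force: 27.1
```

```bash
python3 up.py
```

```text
[487.3 418.2  83.3] [ 0.5 -0.9  9.6]
[ 77  72 145 170 178 179 174 174 176 169 166 166 169 172 172 171 167 168 166 167 170 167 167 165 163 164 163 160 164 171 103  67  68  72  65  68  66  66  69  68  66  66  64  65  66  68  68  66  66  68  65  67  68  65
  64  66  80 107 106 103 103 101  95  23  33  13  71  73  24  44]
-5 [478.4 419.5   0.2] [193.8 320.2] [220.7 319.5]
0 [487.3 418.2  -0.2] [182.6 320.1] [216.8 319.4]
5 [496.1 417.    0.2] [171.5 320.1] [213.1 319.4]
10 [504.9 415.7   1.4] [160.4 320. ] [209.8 319.3]
15 [513.5 414.4   3.3] [149.3 319.9] [206.9 319.3]
20 [522.  413.2   6. ] [138.2 319.8] [204.3 319.2]
28 [534.9 411.3  11.8] [120.5 319.6] [201.1 319.1]
```

Emit:
apply_moves([
  {"dx":0,"dy":0,"dz":0.008,"twist":0,"jaw":0.7},
  {"dx":0,"dy":0,"dz":0.008,"twist":0,"jaw":0.68},
  {"dx":0,"dy":0,"dz":0.008,"twist":0,"jaw":0.66},
  {"dx":0,"dy":0,"dz":0.008,"twist":0,"jaw":0.6},
  {"dx":0,"dy":0,"dz":0.008,"twist":0,"jaw":0.4},
  {"dx":0,"dy":0,"dz":0.008,"twist":0,"jaw":0.2},
])

```text
time: 16.2
tcp_pos: [485.9, 418.5, 85.5]
ee_rot: [3.133, -0.232, -0.0]
force: [0.1, 0.6, -0.6]
opening: 0.79
grasp_force: 0.0
```

```bash
python3 up.py
```

```text
[485.9 418.5  85.5] [ 0.1  0.6 -0.6]
[ 71 151 169 176 179 170 176 170 167 164 160 167 173 168 166 169 166 164 169 166 166 165 161 163 163 162 160 162 170  96  54  58  53  54  54  57  52  54  55  60  55  58  53  57  82 101 103 106 107 102  92  49  31  42
  45  54  57  55  56  55  56  52  58  56  58  56  48  46  46  45]
-5 [477.  419.8   2.4] [193.7 320.2] [220.7 319.5]
0 [485.9 418.5   2. ] [182.5 320.1] [216.7 319.5]
5 [494.7 417.2   2.4] [171.4 320.1] [213.1 319.4]
10 [503.5 415.9   3.5] [160.3 320. ] [209.8 319.4]
15 [512.1 414.6   5.5] [149.2 319.9] [206.9 319.3]
20 [520.6 413.4   8.1] [138.2 319.8] [204.3 319.3]
28 [533.5 411.5  14. ] [120.5 319.6] [201.1 319.2]
```

Emit:
apply_moves([
  {"dx":0,"dy":0,"dz":0.1,"twist":0,"jaw":0.2},
  {"dx":0,"dy":0,"dz":0.25,"twist":0,"jaw":0.2},
  {"dx":0,"dy":0,"dz":0.45,"twist":0,"jaw":0.2},
  {"dx":0,"dy":-0.17,"dz":0.6,"twist":0,"jaw":0.2},
  {"dx":0,"dy":-0.37,"dz":0.6,"twist":0,"jaw":0.2},
  {"dx":0,"dy":-0.57,"dz":0.6,"twist":0,"jaw":0.2},
  {"dx":-0.03,"dy":-0.77,"dz":0.6,"twist":0,"jaw":0.2},
  {"dx":-0.05,"dy":-0.97,"dz":0.6,"twist":0,"jaw":0.2},
])

```text
time: 17.25
tcp_pos: [470.3, 125.7, 265.6]
ee_rot: [-3.133, 0.231, -0.001]
force: [0.8, 0.4, 1.3]
opening: 0.8
grasp_force: 0.0
```

Emit:
apply_moves([
  {"dx":0,"dy":-0.2,"dz":0,"twist":0,"jaw":0.2},
  {"dx":0,"dy":-0.4,"dz":0,"twist":0,"jaw":0.2},
  {"dx":0,"dy":-0.6,"dz":0,"twist":0,"jaw":0.2},
  {"dx":0,"dy":-0.8,"dz":0,"twist":0,"jaw":0.2},
  {"dx":0,"dy":-1.0,"dz":0,"twist":0,"jaw":0.2},
  {"dx":0,"dy":-1.0,"dz":0,"twist":0,"jaw":0.2},
])

```text
time: 18.0
tcp_pos: [470.3, -175.8, 265.1]
ee_rot: [3.132, -0.239, -0.001]
force: [-0.4, 0.0, -1.1]
opening: 0.8
grasp_force: 0.0
```

```bash
python3 - <<'E'
from h import *
np.set_printoptions(precision=1,suppress=True,linewidth=220)
s,W=wrist();g=W['frame'].mean(2);print(s['tcp_pos'],s['ee_rot'])
r,c=proj(W,[471.3,-220.9,120]);print(r,c);r=int(r);c=int(c)
print(g[r-24:r+26:3,c-48:c+50:3].astype(int))
T=get_image('top');save('t2',T['frame'])
print([ (d['p'],d['point']) for d in cut_out('post_1_center',T)+cut_out('dish',T)])
E
```

```text
[ 470.3 -175.8  265.1] [ 3.1 -0.2 -0. ]
175.6001760957911 367.641233474273
[[175 172 175 174 174 173 175 177 145  56  56  60  56  65  78  62 166 177 175 177 177 177 176 175 176 176 177 179 177 177 174 176 177]
 [176 176 177 172 175 176 177 179  80  57  60  71 114 134 122 109 112 174 178 174 178 178 176 177 174 176 176 178 179 176 176 178 173]
 [176 177 176 175 175 174 178 177 121  56  45 128  67  61  60  62  51  94 184 176 177 175 176 177 175 176 176 177 177 178 179 176 177]
 [174 175 174 177 177 177 174 178 190  48 108  54  57  63  58  42  50  48 140 175 178 176 177 177 175 178 175 175 177 177 179 179 173]
 [177 178 175 177 178 176 176 177 178  36 129  51  61  40  81 137 125 132  67 181 179 176 177 178 177 176 177 177 176 179 176 177 176]
 [175 177 177 176 177 176 176 179 175 154 123  54  38 137 110 123 120 126 119 111 184 178 175 175 176 173 176 174 176 176 176 177 178]
 [177 175 172 173 176 175 178 176 177 181 102  55  99 123 117 123 121 120 118 123 120 177 177 176 179 179 176 176 174 179 176 175 179]
 [178 179 177 176 177 174 178 178 178 175 127  27 123 119 121 120 118 119 119 12
[... 594 characters left out ...]

 [175 176 175 176 175 174 175 178 176 174 176 177 178 180 143 125 123 136 182 177 178 178 180 180 176 178 177 177 173 175 179 177 177]
 [179 179 177 175 181 180 178 175 176 175 178 173 184 181 159 182 178 175 179 181 175 177 177 177 175 177 177 179 179 176 177 175 175]
 [ 98 164 176 182 101 105  93 115 172  92  92 101 104 104 100 100  96 171  93  91 177 176 176 175 175 177 178 177 176 177 178 178 176]
 [ 99  99 164  99 103 102 106 103 103 106 103 105 106 105 104 102 105 102 102 105  97 165 179 180 178 158 181 177 176 176 177 178 176]
 [ 71  74 106 104 106 103 107 104 103 104 105 105 103 101 107 101 104 102 100 108 106 105 189 186  99 105  99 158 176 175 176 174 177]]
[(0.5, [195.1, 205.7])]
```

Emit:
apply_moves([
  {"dx":0.003,"dy":-0.156,"dz":-0.1,"twist":0,"jaw":0.2},
  {"dx":0.003,"dy":-0.156,"dz":-0.28,"twist":0,"jaw":0.2},
  {"dx":0.003,"dy":-0.156,"dz":-0.45,"twist":0,"jaw":0.2},
  {"dx":0.003,"dy":-0.156,"dz":-0.614,"twist":0,"jaw":0.2},
  {"dx":0.003,"dy":-0.156,"dz":-0.614,"twist":0,"jaw":0.4},
  {"dx":0.003,"dy":-0.156,"dz":-0.614,"twist":0,"jaw":1},
  {"dx":0.003,"dy":-0.156,"dz":-0.614,"twist":0,"jaw":1},
  {"dx":0.003,"dy":-0.156,"dz":-0.614,"twist":0,"jaw":1},
])

```text
time: 19.2
tcp_pos: [473.1, -219.6, 84.1]
ee_rot: [3.132, -0.231, 0.006]
force: [-0.5, 2.6, 7.9]
opening: 0.298
grasp_force: 25.2
```

Gripped; tilt it like the first, slightly further.

Emit:
apply_moves([
  {"dx":-0.022,"dy":0.003,"dz":0.002,"twist":0,"jaw":1},
  {"dx":-0.044,"dy":0.0066,"dz":0.003,"twist":0,"jaw":1},
  {"dx":-0.088,"dy":0.013,"dz":0.002,"twist":0,"jaw":1},
  {"dx":-0.132,"dy":0.02,"dz":-0.005,"twist":0,"jaw":1},
  {"dx":-0.177,"dy":0.026,"dz":-0.02,"twist":0,"jaw":1},
  {"dx":-0.186,"dy":0.027,"dz":-0.024,"twist":0,"jaw":1},
  {"dx":-0.186,"dy":0.027,"dz":-0.024,"twist":0,"jaw":1},
])

```text
time: 20.08
tcp_pos: [415.6, -211.3, 75.0]
ee_rot: [3.132, -0.232, 0.002]
force: [-0.2, 0.5, 7.1]
opening: 0.298
grasp_force: 26.6
```

```bash
python3 tilt.py
```

```text
[ 415.6 -211.3   75. ] [ 3.1 -0.2  0. ] [-0.2  0.5  7.1] 0.29841441747820113
[154 154 152 155 153 152 153 152 154 152 154 153 155 154 153 151 154 153 156 155 154 154 157 154 156 155 153 156 144  87  78  80  85  82  80  85  81  82  84  81  83  82  85  84  83  82  86  82  86  81  83  85  85  85  85  85  81  84  81  85]
26 [ 460.1 -217.8    1.9] [126.4 319.6]
28 [ 463.3 -218.2    3.5] [122.  319.6]
30 [ 466.4 -218.7    5.2] [117.6 319.6]
32 [ 469.4 -219.1    7.1] [113.2 319.5]
```

Emit:
apply_moves([
  {"dx":0,"dy":0,"dz":0.15,"twist":0,"jaw":1},
  {"dx":0,"dy":0.05,"dz":0.33,"twist":0,"jaw":1},
  {"dx":0,"dy":0.15,"dz":0.48,"twist":0,"jaw":1},
  {"dx":0,"dy":0.3,"dz":0.58,"twist":0,"jaw":1},
  {"dx":0.01,"dy":0.45,"dz":0.58,"twist":0,"jaw":1},
  {"dx":0.02,"dy":0.6,"dz":0.58,"twist":0,"jaw":1},
  {"dx":0.03,"dy":0.75,"dz":0.58,"twist":0,"jaw":1},
  {"dx":0.042,"dy":0.9,"dz":0.58,"twist":0,"jaw":1},
])

```text
time: 21.12
tcp_pos: [427.7, 60.0, 248.0]
ee_rot: [3.133, -0.232, -0.0]
force: [0.9, -0.0, -1.6]
opening: 0.297
grasp_force: 25.8
```

Emit:
apply_moves([
  {"dx":0,"dy":0.15,"dz":0,"twist":0,"jaw":1},
  {"dx":0,"dy":0.3,"dz":0,"twist":0,"jaw":1},
  {"dx":0,"dy":0.45,"dz":0,"twist":0,"jaw":1},
  {"dx":0,"dy":0.56,"dz":0,"twist":0,"jaw":1},
  {"dx":0,"dy":0.61,"dz":-0.08,"twist":0,"jaw":1},
  {"dx":0,"dy":0.61,"dz":-0.158,"twist":0,"jaw":1},
  {"dx":0,"dy":0.61,"dz":-0.158,"twist":0,"jaw":1},
])

```text
time: 22.0
tcp_pos: [427.5, 241.2, 199.0]
ee_rot: [3.131, -0.231, -0.005]
force: [-0.6, -0.1, -1.2]
opening: 0.301
grasp_force: 25.7
```

```bash
python3 tilt.py|head -1
```

```text
[427.5 241.2 199. ] [ 3.1 -0.2 -0. ] [-0.6 -0.1 -1.2] 0.3009028102884124
```

Emit:
apply_moves([
  {"dx":0.03,"dy":-0.004,"dz":-0.052,"twist":0,"jaw":1},
  {"dx":0.06,"dy":-0.009,"dz":-0.104,"twist":0,"jaw":1},
  {"dx":0.09,"dy":-0.013,"dz":-0.157,"twist":0,"jaw":1},
  {"dx":0.108,"dy":-0.016,"dz":-0.189,"twist":0,"jaw":1},
  {"dx":0.126,"dy":-0.018,"dz":-0.22,"twist":0,"jaw":1},
  {"dx":0.126,"dy":-0.018,"dz":-0.22,"twist":0,"jaw":1},
])

```text
time: 22.8
tcp_pos: [466.5, 236.2, 134.0]
ee_rot: [3.132, -0.232, -0.002]
force: [0.7, 0.0, -1.3]
opening: 0.293
grasp_force: 25.8
```

Emit:
apply_moves([
  {"dx":-0.005,"dy":-0.033,"dz":0,"twist":0,"jaw":1},
  {"dx":-0.01,"dy":-0.063,"dz":0,"twist":0,"jaw":1},
  {"dx":-0.011,"dy":-0.076,"dz":0,"twist":0,"jaw":1},
  {"dx":-0.011,"dy":-0.076,"dz":0,"twist":0,"jaw":1},
])

```text
time: 23.3
tcp_pos: [462.8, 213.2, 134.7]
ee_rot: [3.133, -0.233, -0.001]
force: [-4.0, 0.1, -2.4]
opening: 0.295
grasp_force: 25.7
```

Emit:
apply_moves([
  {"dx":-0.003,"dy":-0.02,"dz":0,"twist":0,"jaw":1},
  {"dx":-0.006,"dy":-0.04,"dz":0,"twist":0,"jaw":1},
  {"dx":-0.009,"dy":-0.06,"dz":0,"twist":0,"jaw":1},
  {"dx":-0.009,"dy":-0.06,"dz":0,"twist":0,"jaw":1},
])

```text
time: 23.8
tcp_pos: [460.4, 194.9, 134.7]
ee_rot: [3.132, -0.233, 0.0]
force: [-3.6, -1.3, -2.4]
opening: 0.296
grasp_force: 25.6
```

Emit:
apply_moves([
  {"dx":-0.009,"dy":-0.037,"dz":0,"twist":0,"jaw":1},
  {"dx":-0.015,"dy":-0.075,"dz":0,"twist":0,"jaw":1},
  {"dx":-0.021,"dy":-0.112,"dz":0,"twist":0,"jaw":1},
  {"dx":-0.026,"dy":-0.15,"dz":0,"twist":0,"jaw":1},
  {"dx":-0.031,"dy":-0.187,"dz":0,"twist":0,"jaw":1},
  {"dx":-0.036,"dy":-0.225,"dz":0,"twist":0,"jaw":1},
  {"dx":-0.036,"dy":-0.225,"dz":0,"twist":0,"jaw":1},
])

```text
time: 24.68
tcp_pos: [449.6, 127.4, 134.8]
ee_rot: [-3.133, 0.233, -0.0]
force: [-0.5, 0.2, -1.6]
opening: 0.296
grasp_force: 25.8
```

Emit:
apply_moves([
  {"dx":-0.001,"dy":-0.007,"dz":0,"twist":0,"jaw":1},
  {"dx":-0.002,"dy":-0.014,"dz":0,"twist":0,"jaw":1},
  {"dx":-0.002,"dy":-0.014,"dz":0,"twist":0,"jaw":1},
])

```text
time: 25.05
tcp_pos: [449.2, 125.0, 134.9]
ee_rot: [-3.131, 0.23, -0.001]
force: [1.2, 9.9, -0.9]
opening: 0.297
grasp_force: 27.2
```

Emit:
apply_moves([
  {"dx":0.005,"dy":0.003,"dz":-0.009,"twist":0,"jaw":1},
  {"dx":0.01,"dy":0.003,"dz":-0.017,"twist":0,"jaw":1},
  {"dx":0.01,"dy":0.003,"dz":-0.017,"twist":0,"jaw":1},
])

```text
time: 25.42
tcp_pos: [452.1, 125.1, 129.4]
ee_rot: [-3.132, 0.231, 0.0]
force: [2.3, 5.1, -3.2]
opening: 0.299
grasp_force: 26.1
```

Floor not reached yet; a bit lower.

Emit:
apply_moves([
  {"dx":0.004,"dy":0,"dz":-0.009,"twist":0,"jaw":1},
  {"dx":0.008,"dy":0,"dz":-0.014,"twist":0,"jaw":1},
  {"dx":0.008,"dy":0,"dz":-0.014,"twist":0,"jaw":1},
])

```text
time: 25.8
tcp_pos: [454.5, 125.3, 127.5]
ee_rot: [-3.132, 0.231, -0.001]
force: [-15.2, 5.0, 22.6]
opening: 0.3
grasp_force: 29.0
```

Emit:
apply_moves([
  {"dx":-0.004,"dy":0.001,"dz":0.008,"twist":0,"jaw":1},
  {"dx":-0.004,"dy":0.001,"dz":0.008,"twist":0,"jaw":0.68},
  {"dx":-0.004,"dy":0.001,"dz":0.008,"twist":0,"jaw":0.6},
  {"dx":-0.004,"dy":0.001,"dz":0.008,"twist":0,"jaw":0.4},
  {"dx":-0.004,"dy":0.001,"dz":0.008,"twist":0,"jaw":0.2},
  {"dx":-0.004,"dy":0.001,"dz":0.008,"twist":0,"jaw":0.2},
])

```text
time: 26.55
tcp_pos: [453.2, 125.0, 127.8]
ee_rot: [3.133, -0.232, -0.0]
force: [0.2, -0.3, -0.6]
opening: 0.802
grasp_force: 0.0
```

Emit:
apply_moves([
  {"dx":0,"dy":0,"dz":0.1,"twist":0,"jaw":0.2},
  {"dx":0,"dy":0,"dz":0.25,"twist":0,"jaw":0.2},
  {"dx":0,"dy":0,"dz":0.45,"twist":0,"jaw":0.2},
  {"dx":-0.1,"dy":0,"dz":0.6,"twist":0,"jaw":0.2},
  {"dx":-0.17,"dy":0.15,"dz":0.7,"twist":0,"jaw":0.2},
  {"dx":-0.17,"dy":0.3,"dz":0.75,"twist":0,"jaw":0.2},
  {"dx":-0.17,"dy":0.4,"dz":0.75,"twist":0,"jaw":0.2},
  {"dx":-0.17,"dy":0.4,"dz":0.75,"twist":0,"jaw":0.2},
])

```text
time: 27.55
tcp_pos: [402.0, 246.5, 352.5]
ee_rot: [3.133, -0.228, -0.001]
force: [-0.0, 0.3, 0.5]
opening: 0.805
grasp_force: 0.0
```

```bash
python3 - <<'E'
from h import *
np.set_printoptions(precision=1,suppress=True)
O=np.array([499.5,172.6,78]);R=np.c_[xd(np.pi/6),[-np.sin(YAW),np.cos(YAW),0],ax(np.pi/6)]
s,W=wrist();print(s['tcp_pos'])
f=np.ascontiguousarray(W['frame'])
def px(X): r,c=proj(W,X);return int(c),int(r)
for X in (O+R@[0,-55,-22.5+120],O+R@[0,-55,-22.5+80]): cv2.circle(f,px(X),3,(255,0,0),1)
cv2.circle(f,px([505,416,124]),3,(255,0,0),1);cv2.circle(f,px([505,416,4]),3,(0,255,0),1)
T=get_image('top');c=np.zeros((560,640,3),np.uint8);c[:300]=f[:300];c[300:560]=cv2.resize(T['frame'][130:260,160:480],(640,260));save('fin',c)
E
```

```text
[402.  246.5 352.5]
```

View pics/fin.png

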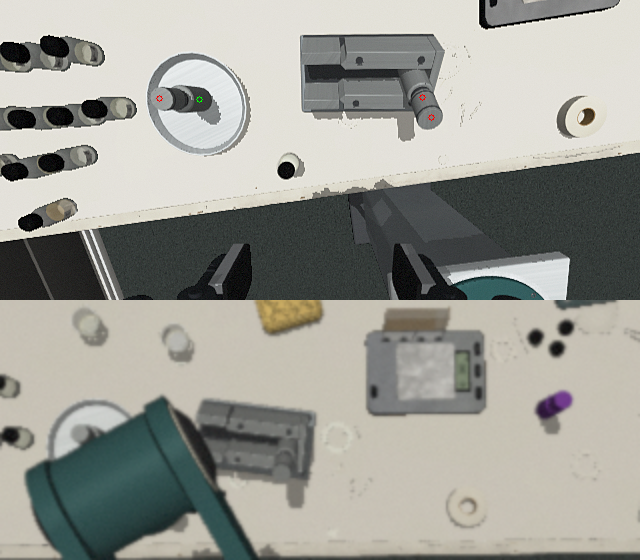

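The last picture shows one post upright in the dish, with its head at (98,159) and foot at (99,199). The other is in the lane at the end stop, with its head at (118,431) close to where a seated post should appear. The bottle, beaker, label roll and purple look-alike are where they were.

```bash
python3 -c "
from bench import *
print(job_done())"
```

```text
the job is handed in; nothing more can be done
None
```

The job is handed in: the post nearer the gauge was stopped hard at the bevels and now stands upright in the dish, and the other slid freely to the end stop and was let go there with its foot on the slot floor.

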